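# Mesh the hand drive of a nest carousel and index it

### The job

Put the bracket carousel into hand drive: hold the black knob on top of its spindle, ease it down and rock it gently to and fro until the teeth inside mesh, then push it fully home, without forcing the teeth or dragging the carousel round while the knob is still part way. Then turn the carousel by the knob until its locating pin stands at the pointer on the base, and let go, leaving the knob down.

Things in the scene. Friction and masses are not known exactly. Their poses are not given: they have to be found in the camera images.
- carousel: Round steel turntable, 180 mm across, its top face 42 mm above the table; turns stiffly (about 0.22 N m, stays put) about a vertical axis through this origin, which is at table level. On it, 69 mm from the axis and 90 degrees apart, stand a locating pin (in its -x direction) and three small U brackets, tops below 90 mm. A cup round the axis, 85 mm wide and high, hides the teeth.
- base: Fixed dark round foot of the carousel, 192 mm across; origin under the axis at table level; its -x points to the pointer, a 52 mm high post with a steel arrow tip just outside the turntable's rim.
- knob_grip (a point): On the axis of the round black knob, mid-grip: 126 mm above the table with the knob up, 114 mm when home. The grip is 44 mm across, from 22 mm below this point (where a 66 mm wide skirt begins) to 15 mm above. The knob turns its spindle easily, with no stop within 5 rad. Nothing shows where its teeth are; they are placed differently at each start.
- knob (a joint): How far the knob has been pushed down, m: 0 = up (out of gear), 0.012 = fully home against its stop. It slides with about 4 N of friction and stays where it is left. Its 8 teeth sit on a sleeve inside it, pressed down by a spring (4 N at first, 4 N more per mm).
- teeth (a point): On the axis, at the tips of the carousel's 8 upright teeth (45 degrees apart), 54 mm above the table. After 5 mm of travel the knob's teeth meet these tips, and the spring pushes back. Once turned opposite gaps (5 degrees of play) they drop in: the push falls and turning meets the carousel's drag; then the knob goes home freely. Over 25 N on the teeth harms them.
- pin (a point): Axis of the locating pin on the carousel, near its rounded top, 88 mm above the table; the pin is 42 mm high with a 21 mm wide collar. It starts 0.5 to 0.85 rad anticlockwise (seen from above) of the pointer.
- mark (a point): Where pin must come: 69 mm from the carousel's axis in the direction of the pointer, 88 mm above the table.

How it is judged:
On the way, in this order (a step that is already met when the one before it is completed fails the run):
1. the knob is pushed fully home with the teeth in mesh (value of joint knob above 0.0105 m), for 0.2 s.
2. the locating pin is brought to the pointer (horizontal distance between pin and mark below 0.006 m), for 0.2 s.
At the end, for the whole second after the job is handed in: The knob is down within 1.5 mm of its stop, the locating pin stands within 6 mm of its place at the pointer, and the carousel is at rest (value of joint knob above 0.0105 m and horizontal distance between pin and mark below 0.006 m and angular speed of carousel below 0.05 rad/s); the robot touches nothing.
It fails at once if more than 25 N on the carousel: teeth forced together, or the carousel struck or pressed (contact force between carousel and anything else above 25 N).
It fails at once if the carousel is pushed by hand instead of through the knob (contact force between any of the fingers, the arm and carousel above 3 N).
It fails at once if the carousel is dragged round (pin moved over 8 mm) with the knob still more than 2.5 mm from home (distance of pin from where it was at the start of the episode above 0.008 m and value of joint knob below 0.0095 m).
It also fails if it takes over 72 s, if anything falls off the work surface, if the arm or the gripper's body presses on something with over 40 N, if the wrist force passes 120 N, or if a joint passes its speed limit or range.

### The arm

A 6-joint arm with a two-finger parallel gripper is mounted at the origin on a cart in front of the work surface, level with it; the furniture and walls round the work are solid. World frame = base frame: x ahead of the robot, y to its left, z up, the work surface at z = 0. Lengths are in m, angles in rad, forces in N, time in s.
With the tool pointing down it reaches from about 0.275 to 0.975 m from the base axis. Payload 8.4 kg.
Tool frame: the origin (TCP) lies midway between the tips of the shut fingers; the grasp point (between the pads) lies 19 mm behind it; z points along the fingers, x is the direction in which the jaws open and shut, and the axes are right-handed (so a half turn about z gives the same grasp; the last joint's range is limited). The gripper opens to 92 mm and grips with 3 to 60 N. Pads are 20 mm wide; open, the fingers measure 128 mm over their backs; the gripper's body (75 mm by 189 mm) begins 69 mm behind the grasp point.
Start: joints at [-1.15, 0.353, 1.633, -0, 1.155, -0.002], TCP at [0.256, -0.57, 0.215] pointing down, gripper open.
Joint ranges: [-2.63, 2.63], [-0.92, 2.1], [0.06, 2.66], [-1.3, 4.44], [0, 2.69], [-3.02, 3.02]. Speed limits (rad/s): [2.22, 2.22, 2.79, 3.14, 3.14, 3.14].

### API

Orientations are given as a rotation vector (axis times angle).
In Python, from workcell import arm gives the robot as it stands. Calls block until the motion is done:
- arm.movep(position, orientation): joint-space move of the TCP to a pose.
- arm.movel(position, orientation=None, feed=0.15): straight line of the TCP; orientation=None keeps the orientation; feed is the mean speed in m/s.
- arm.move_j(angles): joint-space move.
- arm.gripper_to(opening, grasp_force=None): finger opening in m; grasp_force is the grip in N (None keeps the last); returns when the fingers have stopped.
- arm.pause(seconds).
- arm.inverse_kinematics(position, orientation): joint angles nearest the present ones, or None.
- arm.state(): the state.
- arm.read_camera(name): name is "side" or "top" or "wrist"; returns the picture (480x640x3 uint8, red, green, blue); there is no depth.
- arm.camera_info(name): a dict with "vertical_fov" (degrees; the focal length in pixels is half the picture's height over the tangent of half this angle, whatever the lens; pixels are square), "cx", "cy" (the principal point, pixels), "dist" ([k1, k2, p1, p2, k3] as OpenCV has them; the pictures are not rectified), "R" (3x3) and "t" (3): a world point X has camera coordinates R X + t. Camera axes: x right, y down, z forward; pixel columns grow to the right and rows downward; lengths in m; the calibration is good to about 2 mm. A picture is of the moment at which its call begins: read the wrist's pose just before it. camera_info takes no time and is no camera call; for the wrist camera it gives the pose at the moment of the call.
A pose or a line that the arm cannot do raises arm.PlanningError and nothing moves.
- arm.hand_in(): hands the job in, once; it reports no verdict.
The state is a dict: "time": time; "qpos": joint angles; "qd": joint speeds; "joint_efforts": joint torques, N m; "eef_pos": TCP position; "ee_rot": TCP orientation; "wrist_force": force on the tool from outside, world axes, zero at the start; "wrist_torque": the same for the moment, N m; "gripper_width": finger opening in m.
Only numpy, scipy, OpenCV 4.12 (cv2) and the standard library are available. Lean on these libraries where they do the work, as an engineer would, in place of code of your own. Each camera call takes 0.05 s, during which the arm holds its last target.

## Working session

There is one attempt and no reset: what is moved stays moved. The work goes in short steps, each a Python script; the robot and the scene stay as the last script left them, time stands still between calls to the robot, and variables do not carry over. Pictures are saved under pics/ and viewed, and the job is handed in when it is done.

```bash
ls; mkdir -p pics
python3 - <<'E'
from workcell import arm
import cv2
s=arm.state();print({k:v for k,v in s.items()})
for n in ("side","top","wrist"):
    i=arm.camera_info(n);print(n,i)
    cv2.imwrite(f"pics/a_{n}.png",arm.read_camera(n)[:,:,::-1])
E
```

```text
pics
{'time': 0.0, 'qpos': array([-1.15041838e+00,  3.53626577e-01,  1.63412183e+00,  1.63239675e-05,
        1.15520014e+00, -2.38213462e-03]), 'qd': array([ 1.34523227e-03, -1.83267297e-04,  5.34389380e-05, -1.49067027e-03,
        6.93111188e-04, -1.37913369e-03]), 'joint_efforts': array([ 4.99562739e-04, -5.93850303e+01, -3.34213293e+01,  6.95039215e-02,
        2.34984420e-02, -5.22473124e-05]), 'eef_pos': array([ 0.25623948, -0.56952074,  0.21388243]), 'ee_rot': array([-2.63743955e+00,  1.70551830e+00,  1.77251214e-03]), 'wrist_force': array([ 0.7217442 ,  0.48662301, -0.59334538]), 'wrist_torque': array([-0.00344129, -0.04470889,  0.00456417]), 'gripper_width': 0.09190623236489405}
side {'vertical_fov': 45.09555606974033, 'cx': 320.42271726934297, 'cy': 233.04216012108654, 'dist': array([-0.15486066,  0.        ,  0.        ,  0.        ,  0.        ]), 'R': array([[ 0.96890509, -0.24729775, -0.00816947],
       [-0.10875122, -0.39596257, -0.91180415],
       [ 0.22225232,  0.88434013, -0.41054408]]), 't': array([-0.52049323,  0.15098978,  0.7426471 ])}
top {'vertical_fov': 46.81588909893194, 'cx': 326.67863048755936, 'cy': 243.7372127002061, 'dist': array([-0.05576605,  0.        ,  0.        ,  0.        ,  0.        ]), 'R': array([[ 0.00872222, -0.99959695, -0.02701587],
       [-0.98199254, -0.00346358, -0.18888794],
       [ 0.18871824,  0.02817691, -0.98162696]]), 't': array([0.04073942, 0.52936898, 0.85379013])}
wrist {'vertical_fov': 67.80292103977638, 'cx': 315.538258079879, 'cy': 240.268521779931, 'dist': array([-0.05675537,  0.        ,  0.        ,  0.        ,  0.        ]), 'R': array([[ 4.10830610e-01, -9.11711588e-01, -4.36704807e-04],
       [-8.83865558e-01, -3.98400168e-01,  2.45069340e-01],
       [-2.23606540e-01, -1.00295998e-01, -9.69505455e-01]]), 't': array([-0.62488244, -0.02787229,  0.38708429])}
```

View pics/a_top.png

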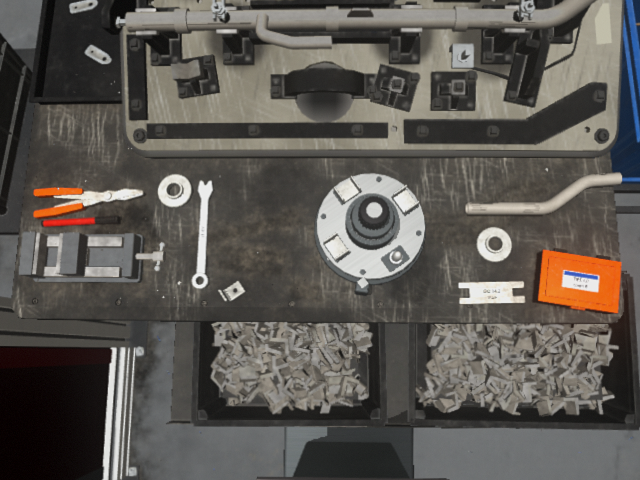

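View pics/a_side.png

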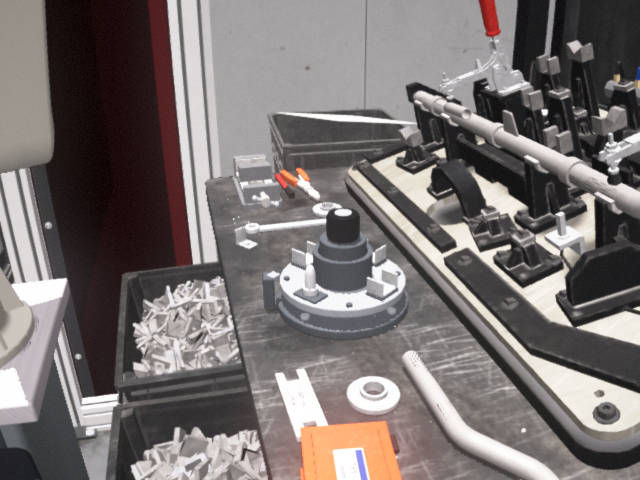

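The top view shows the carousel at about (370,228), the knob cap at (375,209), the pin near (396,256) and the pointer post near (362,287). I'll enlarge this area.

Run:
```python
import cv2
a=cv2.imread('pics/a_top.png')[165:305,300:440];cv2.imwrite('pics/b_top.png',cv2.resize(a,None,fx=4.2,fy=4.2,interpolation=cv2.INTER_CUBIC))
a=cv2.imread('pics/a_side.png')[195:345,250:420];cv2.imwrite('pics/b_side.png',cv2.resize(a,None,fx=4,fy=4,interpolation=cv2.INTER_CUBIC))
```

```text
(no output)
```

View pics/b_top.png

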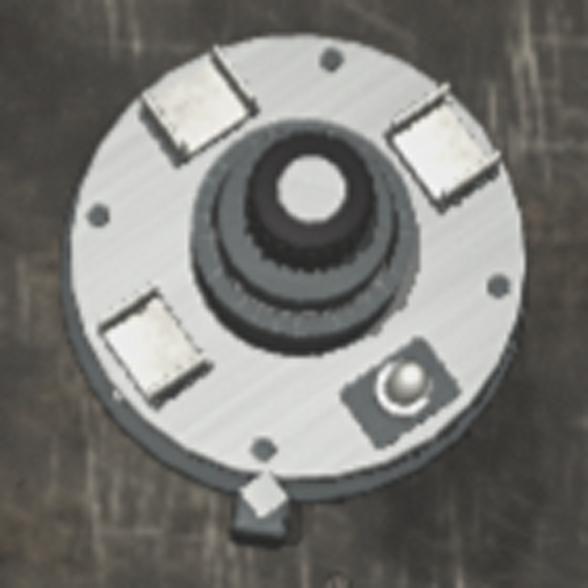

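View pics/b_side.png

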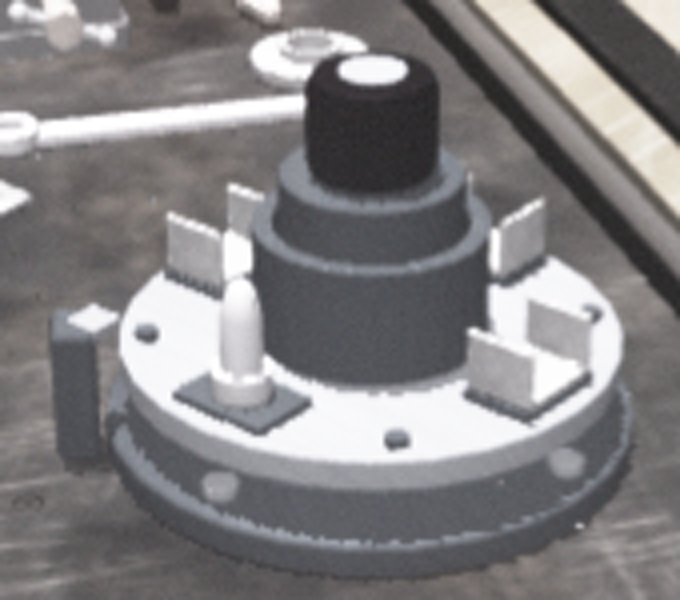

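```bash
cat > h.py <<'E'
import numpy as np, cv2
from workcell import arm
def K(i):
    f=240/np.tan(np.radians(i['vertical_fov'])/2);return np.array([[f,0,i['cx']],[0,f,i['cy']],[0,0,1]])
def ray(i,uv):
    p=cv2.undistortPoints(np.array([[uv]],float),K(i),i['dist'])[0,0]
    R=np.array(i['R']);d=R.T@np.array([p[0],p[1],1]);return -R.T@i['t'],d/np.linalg.norm(d)
def atz(i,uv,z):
    o,d=ray(i,uv);return o+d*(z-o[2])/d[2]
def tri(l):
    A=0;b=0
    for i,uv in l:
        o,d=ray(i,uv);P=np.eye(3)-np.outer(d,d);A=A+P;b=b+P@o
    x=np.linalg.solve(A,b);return x
def proj(i,X):
    return cv2.projectPoints(np.array(X,float).reshape(-1,3),cv2.Rodrigues(np.array(i['R']))[0],np.array(i['t']),K(i),i['dist'])[0][:,0]
E
python3 - <<'E'
from h import *
t=arm.camera_info('top');s=arm.camera_info('side')
T=lambda x,y:(300+x/4.2-.4,165+y/4.2-.4); S=lambda x,y:(250+x/4-.4,195+y/4-.4)
for n,a,b,z in (('knob',(312,189),(374,71),.141),('pin',(405,378),(240,285),.0875),('tip',(265,473),(117,318),.052)):
    print(n,tri([(t,T(*a)),(s,S(*b))]),atz(t,T(*a),z),atz(s,S(*b),z))
print('table',atz(t,T(297.5,256),.042))
E
```

```text
knob [ 0.56323067 -0.02804551  0.14148631] [ 0.56356262 -0.02811241  0.141     ] [ 0.56334054 -0.02698901  0.141     ]
pin [ 0.50602285 -0.06531177  0.08602294] [ 0.50527175 -0.06509571  0.0875    ] [ 0.50590939 -0.06797633  0.0875    ]
tip [ 0.47385122 -0.01446151  0.05194788] [ 0.47425245 -0.01449877  0.052     ] [ 0.47341794 -0.01461922  0.052     ]
table [ 0.56176534 -0.02797102  0.042     ]
```

Triangulated heights (141, 86 and 52 mm), the pin radius (68.5 mm) and the tip radius (90 mm) all fit the given sizes. The axis is at about (0.563, -0.028). The pin stands about 0.72 rad anticlockwise of the pointer, so it has to turn clockwise. Next I move above the knob and check.

```bash
cat >> h.py <<'E'
def rv(phi):
    c,s=np.cos(phi),np.sin(phi)
    from scipy.spatial.transform import Rotation as Ro
    return Ro.from_matrix(np.array([[c,s,0],[s,-c,0],[0,0,-1.]])).as_rotvec()
def pr(tag=''):
    s=arm.state();print(tag,'t%.2f'%s['time'],'p',np.round(s['eef_pos'],4),'F',np.round(s['wrist_force'],2),'T',np.round(s['wrist_torque'],3),'w%.4f'%s['gripper_width'],'j6 %.3f'%s['qpos'][5]);return s
E
python3 - <<'E'
from h import *
arm.movep([.563,-.028,.215],rv(0));pr()
i=arm.camera_info('wrist');im=arm.read_camera('wrist')
cv2.imwrite('pics/c_wrist.png',im[:,:,::-1])
print(proj(i,[[.563,-.028,.141],[.5055,-.0652,.088],[.474,-.0145,.052]]))
E
```

```text
t2.38 p [ 0.563  -0.0288  0.215 ] F [ 0.32 -0.01  0.06] T [-0.088 -0.113  0.022] w0.0924 j6 -0.052
[[315.73605666 248.65718322]
 [249.93195921 273.37634529]
 [220.86295363 209.3656009 ]]
```

View pics/c_wrist.png

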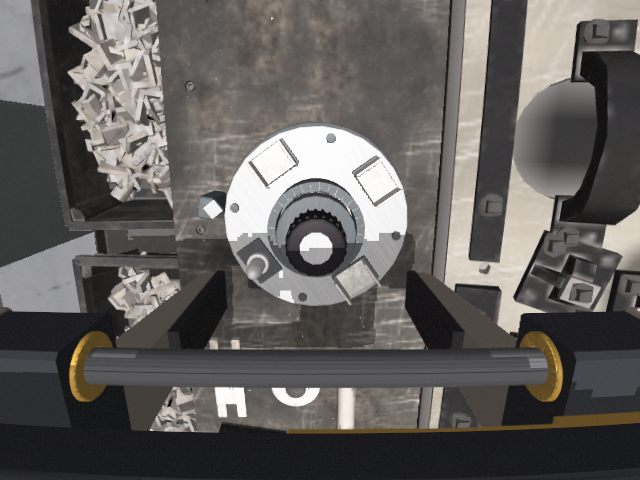

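Run:
```python
import cv2
a=cv2.imread('pics/c_wrist.png')[190:310,195:355];cv2.imwrite('pics/c2.png',cv2.resize(a,None,fx=5,fy=5,interpolation=cv2.INTER_CUBIC))
```

```text
(no output)
```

View pics/c2.png

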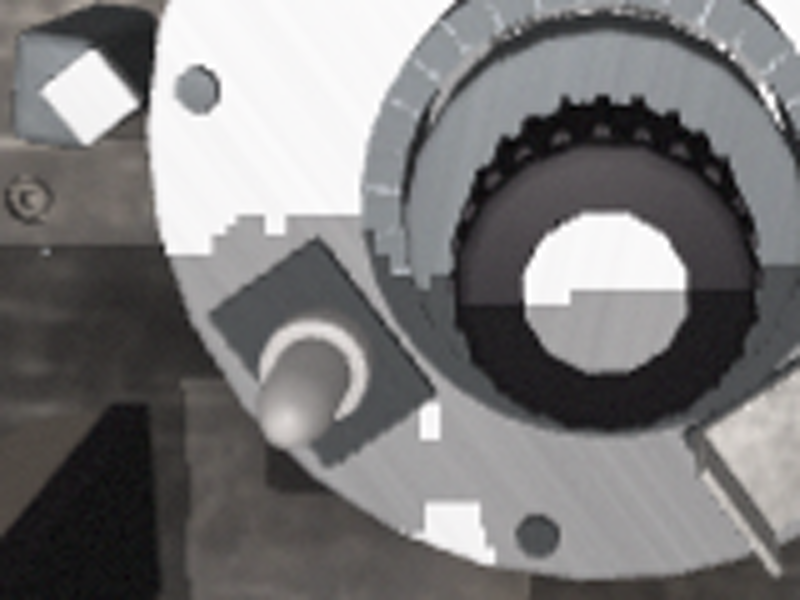

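The wrist view agrees: cap at (316.4,248.4) against a predicted (315.7,248.7), pin top at (252,274), arrow tip at (222.6,210). All are within about 2 mm. Now descend and grip.

Run:
```python
from h import *
arm.movel([.563,-.028,.15],rv(0),feed=.12);pr()
arm.movel([.563,-.028,.109],rv(0),feed=.05);pr()
arm.gripper_to(.05,10);pr()
arm.gripper_to(.036,25);pr()
arm.pause(.3);pr()
```

```text
t3.12 p [ 0.5634 -0.0282  0.1504] F [-1.31 -0.33 -0.58] T [-0.06  -0.109  0.032] w0.0921 j6 -0.052
 t4.08 p [ 0.5632 -0.028   0.1092] F [0.43 0.43 0.24] T [-0.032  0.003 -0.012] w0.0920 j6 -0.052
 t4.84 p [ 0.563 -0.028  0.109] F [ 0.32 -0.17  0.2 ] T [-0.054 -0.078  0.01 ] w0.0499 j6 -0.052
 t5.10 p [ 0.5631 -0.028   0.109 ] F [0.49 0.87 0.02] T [-0.042 -0.183  0.017] w0.0433 j6 -0.052
 t5.40 p [ 0.5631 -0.028   0.109 ] F [ 1.71 -0.31 -0.47] T [-0.018 -0.272  0.018] w0.0437 j6 -0.052
```

Gripped at 43.7 mm with almost no side load. Easing down now, watching the force.

Run:
```python
from h import *
arm.gripper_to(.036,45)
def avg(n=6):
    F=[];T=[];
    for _ in range(n):
        s=arm.state();F.append(s['wrist_force']);T.append(s['wrist_torque']);arm.pause(.02)
    return np.mean(F,0),np.mean(T,0),s
for d in (0,2,4,5,5.5,6,6.5):
    arm.movel([.563,-.028,.109-d/1000],rv(0),feed=.01)
    F,T,s=avg();print(d,'z%.4f'%s['eef_pos'][2],np.round(F,1),np.round(T,3),'t%.1f'%s['time'])
    if abs(F[2])>16: break
```

```text
0 z0.1090 [ 1.6  0.  -1.7] [-0.027 -0.39  -0.004] t6.0
2 z0.1070 [ 1.7 -0.1 -0.3] [-0.025 -0.366 -0.012] t6.4
4 z0.1049 [ 2.4 -0.3 -0.7] [-0.023 -0.482 -0.003] t6.8
5 z0.1040 [ 2.  -0.1 -0.2] [-0.036 -0.455  0.008] t7.2
5.5 z0.1037 [1.  0.1 4.8] [ 0.012 -0.17   0.009] t7.5
6 z0.1034 [0.3 0.2 6.6] [ 0.002 -0.095 -0.004] t7.9
6.5 z0.1030 [ 0.1 -0.5  8. ] [-0.007  0.012  0.008] t8.2
```

Teeth met at 5 mm of travel, with about 8 N of spring at 6 mm. Now rock in 2° steps, checking push and torque.

```bash
cat > rock.py <<'E'
from h import *
def avg(n=3):
    F=[];T=[]
    for _ in range(n):
        s=arm.state();F.append(s['wrist_force']);T.append(s['wrist_torque']);arm.pause(.01)
    return np.mean(F,0),np.mean(T,0),s
def rot(deg,z,p=(.563,-.028)):
    q=arm.inverse_kinematics([p[0],p[1],z],rv(np.radians(deg)));arm.move_j(q)
E
python3 - <<'E'
from rock import *
for a in list(range(-2,-27,-2))+list(range(-23,27,2)):
    rot(a,.1025);F,T,s=avg();print(a,np.round(F,1),np.round(T[2],3),'z%.4f'%s['eef_pos'][2],'t%.1f'%s['time'])
    if F[2]<4.5 or abs(T[2])>.12: break
E
```

```text
-2 [-0.2  0.2  7.9] -0.083 z0.1030 t8.5
-4 [0.1 0.  8.1] -0.077 z0.1030 t8.8
-6 [-0.5 -0.1  8. ] -0.079 z0.1030 t9.1
-8 [-0.4  0.2  8.4] -0.055 z0.1030 t9.4
-10 [-0.1 -0.4  8.1] 0.005 z0.1030 t9.6
-12 [-0.7 -0.1  8. ] -0.059 z0.1030 t9.9
-14 [-0.1  0.2  8.4] -0.009 z0.1030 t10.2
-16 [ 2.2 -0.2  1.6] -0.018 z0.1024 t10.5
```

The push fell from 8 N to 1.6 N at -16°, so the teeth are in mesh. Pushing home, with a force check.

Run:
```python
from rock import *
for d in (7.5,8.5,9.5,10.5,11.25,12,12.5,13,13.5):
    arm.movel([.563,-.028,.109-d/1000],rv(np.radians(-16)),feed=.01);F,T,s=avg(5)
    print(d,np.round(F,1),np.round(T[2],3),'z%.4f'%s['eef_pos'][2],'t%.1f'%s['time'])
    if F[2]>14: break
```

```text
7.5 [ 2.2  0.  -0.5] 0.022 z0.1012 t10.8
8.5 [ 2.5  0.2 -1.2] 0.036 z0.1003 t11.0
9.5 [ 2.3 -0.6 -1. ] -0.001 z0.0994 t11.3
10.5 [ 1.9 -0.1 -0.3] 0.007 z0.0984 t11.6
11.25 [2.1 0.  0.5] 0.002 z0.0977 t11.9
12 [ 1.7 -0.1  1.2] 0.025 z0.0970 t12.2
12.5 [ 0.2 -0.2  6.4] -0.006 z0.0969 t12.5
13 [-1.6  0.4 10.4] 0.022 z0.0968 t12.8
13.5 [-3.3  0.7 15.7] 0.024 z0.0968 t13.1
```

The stop came at 12.1 mm, so the knob is home. Next, turn clockwise most of the way and look.

Run:
```python
from rock import *
arm.movel([.563,-.028,.0965],rv(np.radians(-16)),feed=.01);arm.pause(.2)
for a in (-20,-24,-30,-36,-42,-48,-53):
    rot(a,.0965);F,T,s=avg();print(a,np.round(F,1),np.round(T[2],3),'z%.4f'%s['eef_pos'][2],'t%.1f'%s['time'])
    if np.abs(F).max()>18: break
for n in ('top','side','wrist'):
    cv2.imwrite(f'pics/d_{n}.png',arm.read_camera(n)[:,:,::-1])
a=cv2.imread('pics/d_top.png')[165:305,300:440];cv2.imwrite('pics/d2_top.png',cv2.resize(a,None,fx=4.2,fy=4.2,interpolation=cv2.INTER_CUBIC))
a=cv2.imread('pics/d_side.png')[195:345,250:420];cv2.imwrite('pics/d2_side.png',cv2.resize(a,None,fx=4,fy=4,interpolation=cv2.INTER_CUBIC))
```

```text
-20 [-0.9  0.1  8.1] -0.054 z0.0969 t13.8
-24 [-1.3  0.5  8.9] 0.001 z0.0969 t14.1
-30 [-1.   0.4  8.7] -0.054 z0.0969 t14.4
-36 [-1.2  0.5  8.8] -0.032 z0.0969 t14.6
-42 [-1.2  0.3  8.7] -0.022 z0.0969 t14.9
-48 [-1.6  1.1  8.9] -0.018 z0.0969 t15.2
-53 [-2.   1.   8.8] -0.031 z0.0969 t15.5
```

View pics/d2_top.png

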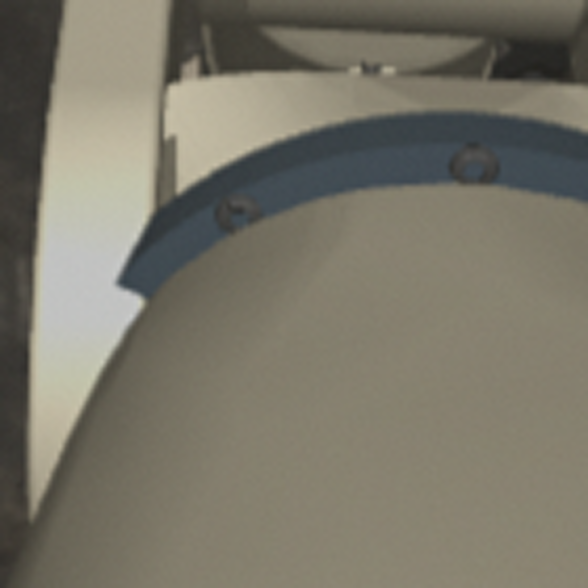

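View pics/d2_side.png

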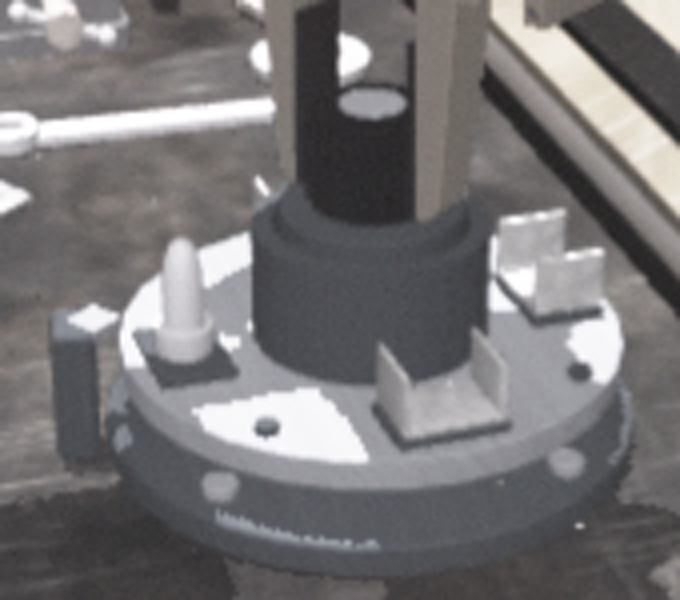

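View pics/d_wrist.png

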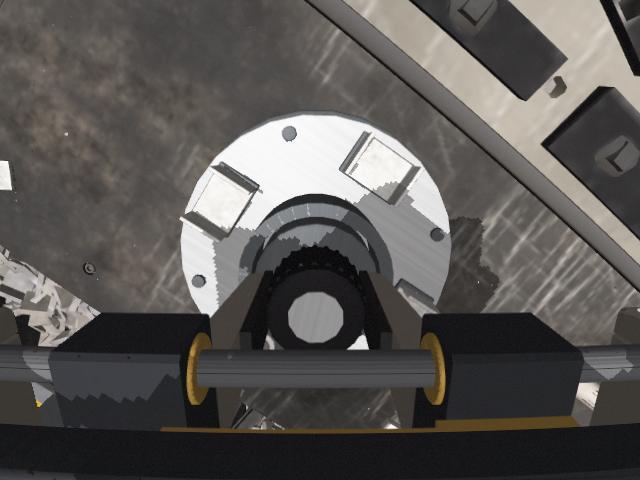

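In the side view the knob is down and the pin has moved from (310,266) to about (295,254). Converting that to an angle.

Run:
```python
from h import *
s=arm.camera_info('side');c=np.array([.5632,-.0280])
S=lambda x,y:(250+x/4-.4,195+y/4-.4)
for n,uv in(('old',(240,285)),('new',(181,241))):
  for z in(.086,.088):
    p=atz(s,S(*uv),z)[:2]-c;print(n,z,p*1e3,np.hypot(*p)*1e3,np.degrees(np.arctan2(p[1],p[0]))%360)
th=np.degrees(np.arctan2(.0135,-.0893));print('pointer',th)
for a in(th,th+5,th+10,th+15):
    r=np.radians(a);X=[[c[0]+.069*np.cos(r),c[1]+.069*np.sin(r),z] for z in(.042,.088)]
    print(a,((proj(s,X)-[250,195]+.4)*4).round(1).tolist())
X=[[c[0]-.0893,c[1]+.0135,.052]]
print((proj(s,X)-[250,195]+.4)*4)
```

```text
old 0.086 [-56.64823151 -37.16409439] 67.75095604186033 213.26689320644047
old 0.088 [-57.50473744 -40.91373772] 70.57427833579563 215.43126690957308
new 0.086 [-68.64592895  -0.08311741] 68.64597926997202 180.06937446318057
new 0.088 [-69.4343262   -4.04326253] 69.55194911801695 183.3326536716702
pointer 171.40335917299194
171.40335917299194 [[179.4, 339.3], [175.8, 222.8]]
176.40335917299194 [[181.2, 347.4], [177.6, 230.4]]
181.40335917299194 [[184.4, 355.5], [180.9, 237.9]]
186.40335917299194 [[189.2, 363.5], [185.7, 245.3]]
[[118.28218838 317.67701182]]
```

About 9° remain. Turn on to -62° and look again.

Run:
```python
from rock import *
for a in (-58,-62):
    rot(a,.0965);F,T,s=avg();print(a,np.round(F,1),np.round(T[2],3),'z%.4f'%s['eef_pos'][2],'t%.1f'%s['time'])
arm.pause(.3)
cv2.imwrite('pics/e_side.png',arm.read_camera('side')[:,:,::-1])
a=cv2.imread('pics/e_side.png')[230:310,255:345];cv2.imwrite('pics/e2_side.png',cv2.resize(a,None,fx=7,fy=7,interpolation=cv2.INTER_CUBIC))
c=np.array([.5632,-.0280]);i=arm.camera_info('side')
for a in(166.4,171.4,176.4,181.4):
    r=np.radians(a);X=[[c[0]+.069*np.cos(r),c[1]+.069*np.sin(r),z] for z in(.042,.088)]
    print(a,((proj(i,X)-[255,230]+.4)*7).round(1).tolist())
```

```text
-58 [-1.7  0.4  8.9] 0.003 z0.0969 t15.9
-62 [-1.6  1.   8.8] -0.017 z0.0969 t16.2
166.4 [[278.5, 334.6], [272.2, 131.7]]
171.4 [[279.0, 348.8], [272.6, 144.9]]
176.4 [[282.0, 363.0], [275.7, 158.1]]
181.4 [[287.7, 377.2], [281.5, 171.3]]
```

View pics/e2_side.png

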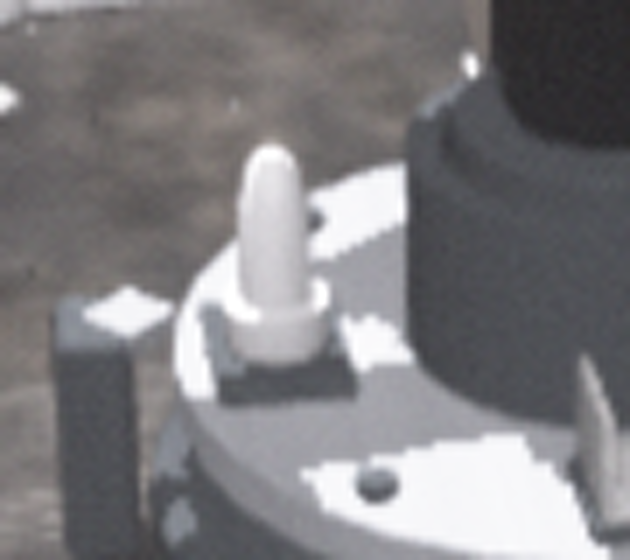

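The pin top is now at (270,148) in the crop, against (272.6,145) expected at the pointer. Release, retreat and check from the top.

Run:
```python
from rock import *
r=rv(np.radians(-62))
arm.gripper_to(.07,10);pr()
arm.movel([.563,-.028,.17],r,feed=.08);pr()
arm.movep([.40,-.28,.30],r);pr()
for n in ('top','side'):
    cv2.imwrite(f'pics/f_{n}.png',arm.read_camera(n)[:,:,::-1])
a=cv2.imread('pics/f_top.png')[165:305,300:440];cv2.imwrite('pics/f2_top.png',cv2.resize(a,None,fx=4.2,fy=4.2,interpolation=cv2.INTER_CUBIC))
a=cv2.imread('pics/f_side.png')[195:345,250:420];cv2.imwrite('pics/f2_side.png',cv2.resize(a,None,fx=4,fy=4,interpolation=cv2.INTER_CUBIC))
```

```text
t17.08 p [ 0.5629 -0.028   0.0964] F [ 0.12 -0.62 -0.01] T [ 0.091 -0.015  0.004] w0.0700 j6 1.030
 t18.15 p [ 0.5626 -0.028   0.1695] F [0.33 0.37 0.04] T [0.001 0.001 0.007] w0.0699 j6 1.030
 t19.39 p [ 0.4004 -0.2794  0.2994] F [ 0.03 -0.51 -0.65] T [-0.011 -0.07   0.026] w0.0703 j6 0.469
```

View pics/f2_top.png

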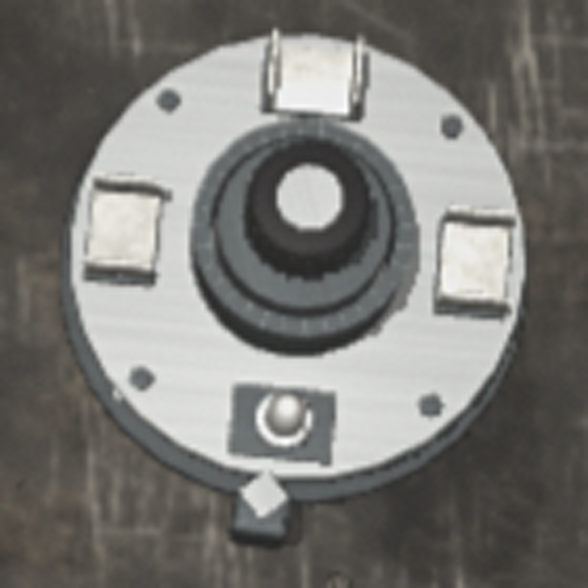

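View pics/f2_side.png

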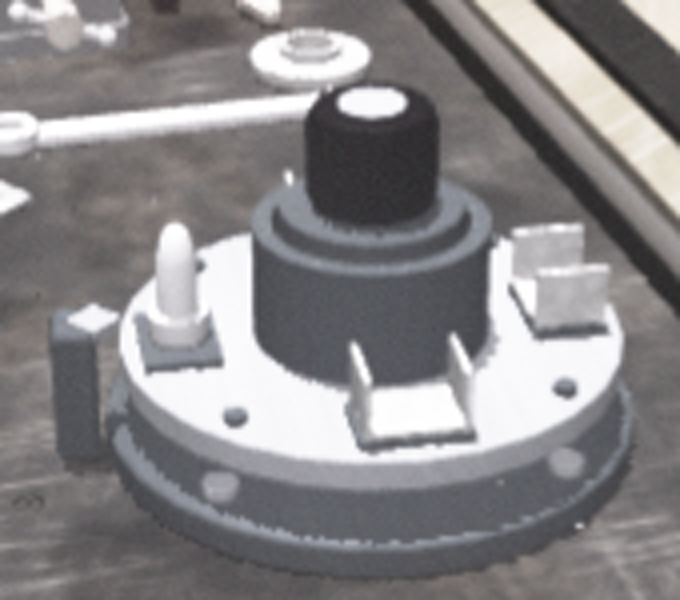

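```bash
python3 - <<'E'
from h import *
t=arm.camera_info('top');s=arm.camera_info('side')
T=lambda x,y:(300+x/4.2-.4,165+y/4.2-.4); S=lambda x,y:(250+x/4-.4,195+y/4-.4)
c=np.array([.5632,-.0280])
ang=lambda p:np.degrees(np.arctan2(p[1],p[0]))%360
for n,a,b,z in (('knob',(309,197),(372,101),.129),('pin',(288,408),(176,226),.0875),('tip',(265,473),(117,318),.052)):
    X=tri([(t,T(*a)),(s,S(*b))]);A=atz(t,T(*a),z);B=atz(s,S(*b),z);print(n,X,A,B,[ang(q[:2]-c) for q in(X,A,B)])
L=atz(t,T(124,232),.047);R=atz(t,T(474,262),.047);U=atz(t,T(317,80),.047)
print(L,R,(L+R)/2,'dir',ang((R-L)[:2])-90, ang(U[:2]-c)-180,ang((U-(L+R)/2)[:2])-180)
h=[(169,100),(452,126),(431,405),(142,377)];H=np.array([atz(t,T(*p),.042)[:2] for p in h]);m=H.mean(0);print(m,[ang(p-m) for p in H],np.hypot(*(H-m).T))
post=np.array([T(262,495)]);print('arrow centre ang',ang(atz(t,T(264,494),.052)[:2]-c))
c2=atz(t,T(285,420),.052);print('collar',ang(c2[:2]-c),np.hypot(*(c2[:2]-c)))
E
python3 - <<'E'
import cv2
a=cv2.imread('pics/f_top.png')[250:305,340:400];cv2.imwrite('pics/g.png',cv2.resize(a,None,fx=10,fy=10,interpolation=cv2.INTER_CUBIC))
E
```

```text
knob [ 0.5629492  -0.02756739  0.13031708] [ 0.56369365 -0.02771758  0.129     ] [ 0.56338056 -0.02474345  0.129     ] [np.float64(120.10232674652511), np.float64(29.774711525943253), np.float64(86.8264198326954)]
pin [ 0.49393837 -0.02172634  0.08874044] [ 0.49385254 -0.02175105  0.0875    ] [ 0.49472399 -0.01916847  0.0875    ] [np.float64(174.8243167349539), np.float64(174.85093874524975), np.float64(172.6509859014127)]
tip [ 0.47385122 -0.01446151  0.05194788] [ 0.47425245 -0.01449877  0.052     ] [ 0.47341794 -0.01461922  0.052     ] [np.float64(171.38385443046064), np.float64(171.3690302442109), np.float64(171.52324894099846)]
[0.5701258  0.04041656 0.047     ] [ 0.55843425 -0.09674221  0.047     ] [ 0.56428002 -0.02816282  0.047     ] dir 175.12782718306585 173.45096751325661 173.48316856524247
[ 0.56406639 -0.02833606] [np.float64(39.8041059393712), np.float64(309.6567086615638), np.float64(219.73367857010163), np.float64(129.69746563916252)] [0.08011779 0.07986831 0.08006086 0.07976978]
arrow centre ang 171.84362951822877
collar 175.19476846065663 0.06861871022910392
```

View pics/g.png

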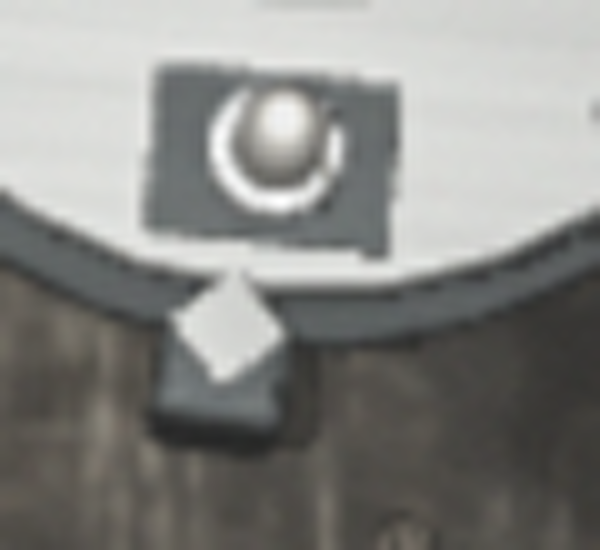

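Four plate holes put the axis at (0.5641,-0.0283) and the carousel's pin direction at 174.7°. The pointer is at about 171.4°, so the pin is roughly 3.8 mm short. That is inside the 6 mm tolerance, but there is plenty of time, so I'll regrip and turn about 3° further. Regripping also lets me feel the stop again.

Run:
```python
from rock import *
from scipy.spatial.transform import Rotation as Ro
p=(.5635,-.028);r=rv(np.radians(-62))
def yaw():
    M=Ro.from_rotvec(arm.state()['ee_rot']).as_matrix();return np.degrees(np.arctan2(M[1,0],M[0,0]))
arm.movep([*p,.17],r);arm.movel([*p,.12],r,feed=.08);arm.movel([*p,.0975],r,feed=.04);pr()
arm.gripper_to(.036,50);pr('grip');print(yaw())
arm.movel([*p,.0965],r,feed=.01);arm.pause(.2);pr('press')
for a in (-63,-64,-65,-66):
    rot(a,.0965,p);pr(str(a))
    print(yaw(),arm.state()['joint_efforts'][5])
arm.pause(.2);print(yaw())
cv2.imwrite('pics/h_side.png',arm.read_camera('side')[:,:,::-1])
a=cv2.imread('pics/h_side.png')[195:345,250:420];cv2.imwrite('pics/h2_side.png',cv2.resize(a,None,fx=4,fy=4,interpolation=cv2.INTER_CUBIC))
```

```text
t22.22 p [ 0.5635 -0.028   0.0974] F [0.04 0.14 0.1 ] T [0.068 0.022 0.009] w0.0702 j6 1.030
grip t22.73 p [ 0.5633 -0.0276  0.0977] F [-1.36  2.73  3.27] T [0.63  0.229 0.021] w0.0435 j6 1.030
-62.00943870871968
press t23.18 p [ 0.5634 -0.0276  0.0975] F [-5.8   3.89 13.09] T [ 0.737  0.895 -0.027] w0.0430 j6 1.030
-63 t23.43 p [ 0.5634 -0.0276  0.0975] F [-5.45  4.64 14.78] T [0.729 0.883 0.153] w0.0432 j6 1.047
-63.00090259881194 0.2018824964761734
-64 t23.68 p [ 0.5634 -0.0276  0.0975] F [-4.93  3.72 12.51] T [0.747 0.919 0.113] w0.0433 j6 1.065
-63.9964994978011 0.20179923623800278
-65 t23.93 p [ 0.5634 -0.0276  0.0975] F [-4.66  5.01 13.71] T [0.751 0.902 0.101] w0.0433 j6 1.082
-64.99684318816429 0.20198439247906208
-66 t24.18 p [ 0.5634 -0.0276  0.0975] F [-5.26  3.28 13.74] T [0.727 0.893 0.153] w0.0431 j6 1.100
-65.99103502369074 0.20196926314383745
-65.98760164767486
```

View pics/h2_side.png

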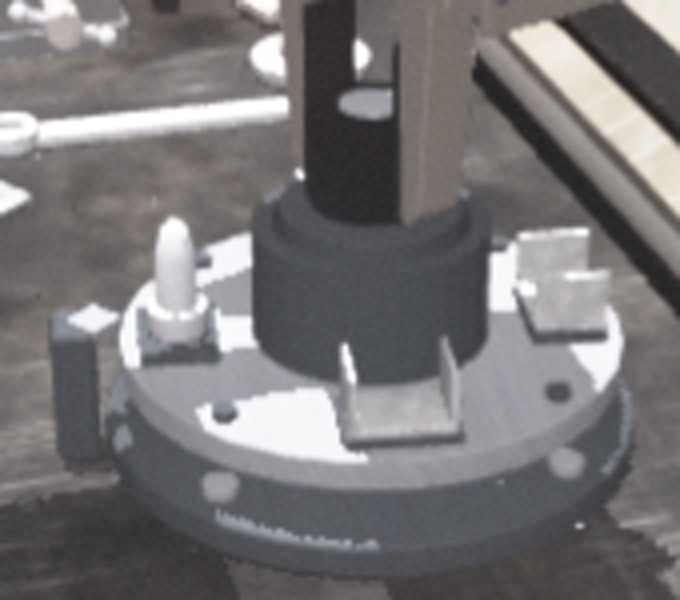

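The pin moved about 6 px, roughly 4°, as intended. Pressing again met the stop at the same depth. Release and check.

Run:
```python
from rock import *
r=rv(np.radians(-66))
arm.gripper_to(.07,10);pr()
arm.movel([.5635,-.028,.17],r,feed=.08)
arm.movep([.40,-.28,.30],r);pr()
for n in ('top','side'):
    cv2.imwrite(f'pics/i_{n}.png',arm.read_camera(n)[:,:,::-1])
a=cv2.imread('pics/i_top.png')[165:305,300:440];cv2.imwrite('pics/i2_top.png',cv2.resize(a,None,fx=4.2,fy=4.2,interpolation=cv2.INTER_CUBIC))
a=cv2.imread('pics/i_side.png')[195:345,250:420];cv2.imwrite('pics/i2_side.png',cv2.resize(a,None,fx=4,fy=4,interpolation=cv2.INTER_CUBIC))
```

```text
t25.00 p [ 0.5635 -0.0281  0.0964] F [ 0.12  0.01 -0.8 ] T [ 0.056 -0.029 -0.045] w0.0699 j6 1.100
 t27.31 p [ 0.4004 -0.2794  0.2994] F [-0.31 -0.63 -0.55] T [ 0.018 -0.052 -0.018] w0.0699 j6 0.539
```

View pics/i2_top.png

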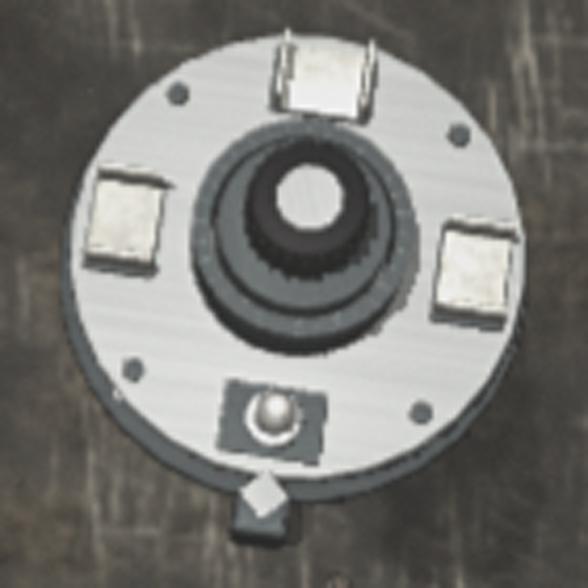

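View pics/i2_side.png

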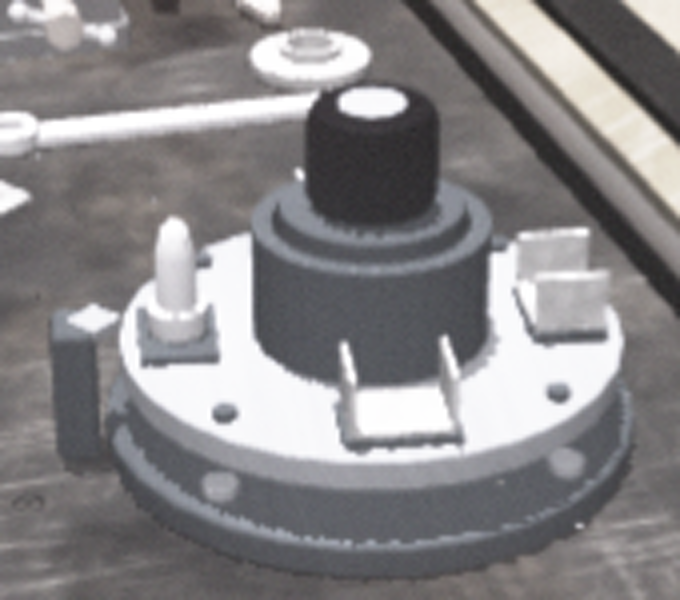

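Run:
```python
from h import *
t=arm.camera_info('top');s=arm.camera_info('side')
T=lambda x,y:(300+x/4.2-.4,165+y/4.2-.4); S=lambda x,y:(250+x/4-.4,195+y/4-.4)
ang=lambda p:np.degrees(np.arctan2(p[1],p[0]))%360
h=[(178,94),(459,135),(421,412),(133,369)];H=np.array([atz(t,T(*p),.042)[:2] for p in h]);m=H.mean(0)
print(m,[round(ang(p-m),2) for p in H])
tip=atz(t,T(264.5,474),.052)[:2];pin=tri([(t,T(276,408)),(s,S(175,220))])
u=(tip-m)/np.hypot(*(tip-m));print('ptr',ang(u),'pin',ang(pin[:2]-m),pin,'dist mm',1e3*np.hypot(*(pin[:2]-m-.069*u)))
print('knob top',tri([(t,T(310,196)),(s,S(372,101))]))
```

```text
[ 0.563862   -0.02804334] [np.float64(36.42), np.float64(306.35), np.float64(216.55), np.float64(126.36)]
ptr 171.32127907666643 pin 171.25760249124903 [ 0.49420735 -0.01733192  0.08887648] dist mm 1.4754725368016026
knob top [ 0.56306404 -0.02787877  0.1304911 ]
```

The pin is at 171.3–171.4° and the pointer at 171.3°. The knob cap dropped 30 px in the enlarged side view, and 12 mm would be 30.4 px, so it is still home.

```bash
python3 -c "
from workcell import arm
print(arm.hand_in(), arm.state()['time'])"
```

```text
the job is handed in; nothing more can be done
the job is handed in; nothing more can be done
```

The carousel is in hand drive, its pin stands at the pointer, and the job is handed in. `hand_in` gives no verdict, so the result rests on my own checks.

- **Meshing:** I gripped the knob and eased it down until the teeth met at about 5 mm of travel. I held about 8 N of spring there and turned it clockwise in 2° steps. The push fell to 1.6 N at -16°, so no turn back the other way was needed. The knob then went down freely and met its stop at 12.1 mm. The highest push I read was about 16 N, at the stop.
- **Turning:** I turned the carousel clockwise by the knob and let go. The top camera put the pin about 3.8 mm short, so I regripped, felt the stop again, turned about 4° further and released.
- **Last checks:**
  - **Pin:** it is at 171.3° and the pointer at 171.3°. The pin point is about 1.5 mm from the mark, and the plate holes agree with the angle.
  - **Knob:** it is still down, and the arm is well clear at about 27 s.
- **Disagreements:**
  - The side camera alone read the pin angle about 2–3° lower than the top camera, so I relied on the top camera.
  - Triangulated cap height gave an 11 mm drop, while the side-view pixel shift gave about 12 mm. The stop I felt at 12.1 mm supports the knob being fully home.

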